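Stroke the stage lamp up to full

ROBOT

A 7-joint arm with a two-finger parallel gripper is mounted at the origin on the work surface. World frame = base frame: x ahead of the robot, y to its left, z up, the work surface at z = 0. Lengths are in m, angles in rad, forces in N, time in s.
With the tool pointing down it reaches from about 0.35 to 0.9 m from the base axis. Payload 19.9 kg.
Tool frame: the origin (TCP) lies at the very end of the fingers, on their centre line; the grasp point (between the pads) lies 19 mm behind it; z points along the fingers, y is the line along which they close (so a half turn about z gives the same grasp; the last joint's range is limited). The gripper opens to 85 mm and grips with 20 to 120 N. Pads are 22 mm wide; open, the fingers measure 114 mm over their backs; the gripper's body (76 mm by 85 mm) begins 54 mm behind the grasp point. The pads swing forward as they close: fully open they stand 13 mm farther back than shut.
Start: joints at [1.163, 0.417, -0.01, 1.614, 0.005, 1.111, -0.053], TCP at [0.224, -0.583, 0.211] pointing down, gripper open.
Joint ranges: [-2.81, 2.81], [-0.39, 2.02], [-1.27, 1.25], [0.06, 2.57], [-1.19, 4.33], [0.19, 2], [-2.82, 2.82]. Speed limits (rad/s): [1.89, 1.89, 2.39, 2.39, 3.01, 3.01, 3.01].

INTERFACE

Orientations are given as a unit quaternion [x, y, z, w].
In Python, from station import get_state, get_image, camera_info, finish_job gives the robot as it stands.
- The arm moves only by the tool arm_command, never from a script. Its argument "rows" is text: rows parted by semicolons, each of 7 numbers parted by spaces: the shift along the world's x, y, z in mm, then the turn, a rotation vector about the world's x, y, z in degrees, then the finger opening in mm, from 0 to 85.4. In form: dx dy dz wx wy wz hand; .... A call has 1 to 12 rows; each row is the pose to reach, as a shift and turn from the pose commanded when the call began; what a row does not reach only later rows make up. A row lasts 1/8 s, in which the tool goes at most 62.5 mm and 10.7 degrees, less where a joint would pass 70% of its speed; a pose out of reach is approached as far as the arm can. A call with a gripper value outside its range is refused whole. The fingers move at their own pace and stop on an object; "force" is the grip in N (left out, the last holds). Time passes only in rows, so rows that repeat a pose let the fingers close. It gives the time, the measured TCP pose, the force, the opening and the grip force at its end, in the units of the state.
- get_state(): the state, without advancing time (a new reading comes with each control period).
- get_image(name): name is "side" or "top" or "wrist"; returns the picture (480x640x3 uint8, red, green, blue); there is no depth.
- camera_info(name): a dict with "fx", "fy", "cx", "cy" (pixels), "eye" and "rotation" of the camera in the world; the wrist camera has in their place "hand_eye" (4x4, takes a point from camera to tool coordinates, whose origin is the TCP and whose axes are the flange's). Camera axes: x right, y down, z forward; pixel columns grow to the right and rows downward; lengths in m; the calibration is good to about 2 mm. A picture is of the moment at which its call begins: read the wrist's pose just before it. camera_info takes no time and is no camera call.
- finish_job(): hands the job in; it is judged then, once.
The state is a dict: "t": time; "qpos": joint angles; "qvel": joint speeds; "tau": joint torques, N m; "tool_pos": TCP position; "ee_rot": TCP orientation; "wrist_force": force on the tool from outside, world axes, zero at the start; "torque": the same for the moment, N m; "finger_gap": opening from 0.0 (shut) to 1.0 (fully open); "grasp_force": force on a finger pad.
Only numpy, scipy, OpenCV 4.12 (cv2) and the standard library are available. Lean on these libraries where they do the work, as an engineer would, in place of code of your own. Each camera call takes 0.05 s, during which the arm holds its last target. There are 200 camera calls.

TASK

Bring the microscope's stage lamp up to full: with the fingers shut, stroke the bow-shaped touch band of the lamp control with the fingertips, from its smallest raised dot along the curve to its largest, running over the two dots between in order and touching the band itself between one dot and the next. Press only lightly, and grasp or shift nothing: the dishes, vials and other loose things stay where they are. The program finishes while holding the last touch: the fingertips still rest lightly on the largest dot, and nothing is released.

Things in the scene. Friction and masses are not known exactly. Their poses are not given: they have to be found in the camera images.
- console: lamp control, a white plastic box fixed to the table, 180 (x) by 250 (y) by 30 mm high, carrying the touch band. Origin: centre of its underside, on the table. Its yaw differs from start to start
- band: black bow-shaped touch band on the control: an arc 36 mm wide, mid-line radius 90 mm, spanning 76 degrees to either side of its x axis, with round ends. Origin: the arc's centre (off the band, where a small dish stands) at the height of the band's flat top, 42 mm above the table; z up. Softly sprung: it sinks level with its dots from about 2 N, 0.8 N per further mm, hard stop 8 mm down; 15 N is too hard
- dot1: smallest of four low metal domes on the band's mid-line, 12 mm across, standing 1.5 mm proud of the band; first in the row, 64.5 degrees round the arc from its x axis, on the -y side. Origin: top of the dome, 43.5 mm above the table; z up
- dot2: second dome, 16 mm across, 1.5 mm proud, 43 degrees (66 mm) further along the arc. Origin: top of the dome
- dot3: third dome, 20 mm across, 1.5 mm proud, 43 degrees (66 mm) further along the arc. Origin: top of the dome
- dot4: largest dome, 24 mm across, 1.5 mm proud, 43 degrees (66 mm) further along the arc, last in the row. Origin: top of the dome
- dish_console: loose clear dish with lid, 38 mm across and 12 mm high, standing on the control (30 mm above the table) near the centre of the arc. Origin: centre of its underside
- vial_console: loose capped vial, 15 mm across and 46 mm high, standing on a far corner of the control (30 mm above the table). Origin: centre of its underside
- warmplate: white warming plate with a metal top, fixed to the table, 140 by 110 by 35 mm high; no part in the work. Origin: centre of its underside
- dish_big: loose clear dish with lid, 56 mm across and 15 mm high, on the warming plate. Origin: centre of its underside
- vial_plate: loose capped vial, 15 mm across and 46 mm high, on the warming plate. Origin: centre of its underside
- bottle: loose amber bottle, 52 mm across and 110 mm high, towards the far side of the table. Origin: centre of its underside
- rack: loose grey vial block, 70 by 130 by 48 mm high with its vials, towards the far side. Origin: centre of its underside
- beaker: loose glass beaker, 60 mm across and 70 mm high, towards the far side. Origin: centre of its underside
- pipette: loose white hand pipette lying on the table to the left, 230 mm long and 24 mm thick. Origin: on the table under its barrel

How it is judged:
On the way, in this order (a step that is already met when the one before it is completed fails the run):
1. the fingertips touch the smallest dot (contact force between the fingers and dot1 above 0.3 N), for 0.03 s.
2. then touch the band off the dots, on the way to the second dot (contact force between the fingers and band above 0.2 N and contact force between the fingers and dot1 below 0.05 N and contact force between the fingers and dot2 below 0.05 N and contact force between the fingers and dot3 below 0.05 N and contact force between the fingers and dot4 below 0.05 N), for 0.03 s.
3. the fingertips touch the second dot (contact force between the fingers and dot2 above 0.3 N), for 0.03 s.
4. then touch the band off the dots, on the way to the third dot (all of step 2), for 0.03 s.
5. the fingertips touch the third dot (contact force between the fingers and dot3 above 0.3 N), for 0.03 s.
6. then touch the band off the dots, on the way to the largest dot (all of step 4), for 0.03 s.
7. the fingertips touch the largest dot (contact force between the fingers and dot4 above 0.3 N), for 0.03 s.
At the end, for the whole second after the job is handed in: The fingertips rest on the largest dot with more than 0.3 N and less than 12 N on dot and band together, touch no other dot, and every loose thing is within 12 mm of where it stood at the start (contact force between the fingers and dot4 above 0.3 N and contact force between the fingers and band below 12 N and contact force between the fingers and dot1 below 0.05 N and contact force between the fingers and dot2 below 0.05 N and contact force between the fingers and dot3 below 0.05 N and distance of each of dish_console, vial_console, dish_big, vial_plate, bottle, rack, beaker, pipette from where it was at the start of the episode below 0.012 m); the arm keeps its last pose, push and grip.
It fails at once if the fingers press on the band and its dots with more than 15 N (contact force between the fingers and band above 15 N).
It fails at once if a loose thing is shifted or lifted by more than 12 mm (distance of any of dish_console, vial_console, dish_big, vial_plate, bottle, rack, beaker, pipette from where it was at the start of the episode above 0.012 m).
It also fails if it takes over 48 s, if anything falls off the work surface, if the arm or the gripper's body presses on something with over 40 N, if the wrist force passes 120 N, or if a joint passes its speed limit or range.

## Working session

There is one attempt and no reset: what is moved stays moved. The work goes in short steps, Python scripts to look and compute and a tool call to move; the robot and the scene stay as the last step left them, time stands still between calls to the robot, and variables do not carry over. Pictures are saved under pics/ and viewed, at most 10 in all, crops included, and the job is handed in when it is done.

Besides the shell and the picture viewer there is one more tool, called after "Request:" as name(argument=value, ...) on one line, values as JSON. arm_command: Moves the arm, as the interface text tells. Its arguments: {"type":"object","properties":{"rows":{"type":"string"},"force":{"type":"number"}},"required":["rows"]}

```bash
mkdir -p pics
python3 - <<'E'
from station import *
import cv2
s=get_state();print(s)
for n in("top","side"):
    cv2.imwrite(f"pics/{n}0.png",get_image(n)[:,:,::-1]);print(camera_info(n))
print(camera_info("wrist"))
E
```

```text
{'t': 0.0, 'qpos': array([ 1.16253451,  0.41800815, -0.01030057,  1.61416659,  0.00468508,
        1.11066527, -0.05299452]), 'qvel': array([-0.00036897, -0.00184881,  0.00090433, -0.0001066 , -0.00055329,
        0.00113013, -0.00119585]), 'tau': array([-2.40388443e-03, -8.64446783e+01,  6.77175019e-01, -4.34900451e+01,
        1.90355693e-02,  7.34379661e-03,  2.00687850e-04]), 'tool_pos': array([ 0.22398346, -0.58309913,  0.20994214]), 'ee_rot': array([ 9.83232163e-01,  1.82357176e-01, -1.49996171e-04, -5.93024344e-04]), 'wrist_force': array([-0.98629822,  0.45566432, -0.53649526]), 'torque': array([0.04798851, 0.01782919, 0.02601714]), 'grasp_force': 0.0, 'finger_gap': 1.0002900576245928}
{'fx': 620.7641241873865, 'fy': 620.7641241873865, 'cx': 310.7658710330154, 'cy': 238.78450185873103, 'eye': array([0.55181388, 0.08694741, 1.27819469]), 'rotation': array([-0.699407  ,  0.7142398 , -0.01854386,  0.01864102])}
{'fx': 571.6444959616164, 'fy': 571.6444959616164, 'cx': 316.68940301276274, 'cy': 231.85323449939972, 'eye': array([0.23121023, 0.84926848, 0.74781436]), 'rotation': array([-0.21586264,  0.8776702 , -0.41776289,  0.09258782])}
{'fx': 351.48683381024404, 'fy': 351.48683381024404, 'cx': 322.12889322821064, 'cy': 241.9831975053929, 'hand_eye': array([[-4.18036810e-04, -9.62932920e-01, -2.69740646e-01,
         6.77511106e-02],
       [ 9.99999637e-01, -6.02868038e-04,  6.02374259e-04,
         2.60394582e-04],
       [-7.42664018e-04, -2.69740297e-01,  9.62932823e-01,
        -1.63651785e-01],
       [ 0.00000000e+00,  0.00000000e+00,  0.00000000e+00,
         1.00000000e+00]])}
```

View pics/top0.png

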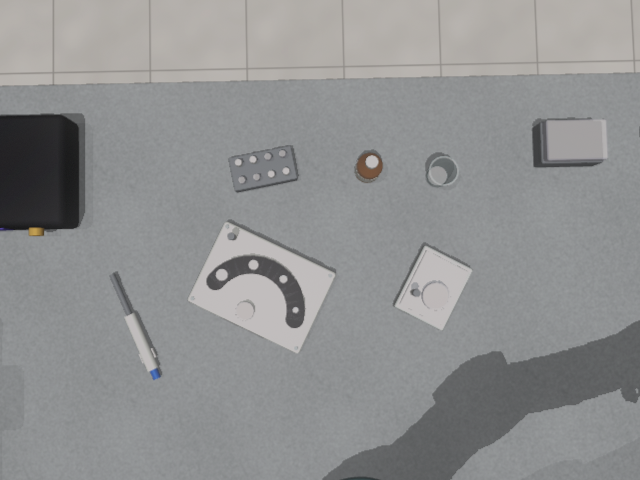

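The top view shows the bow with dot1 (296,310), dot2 (283,279), dot3 (253,264) and dot4 (222,274). The console dish is at (245,310) and its vial at (232,234). The pipette, plate, rack, bottle and beaker stand clear of the arc.

```bash
cat > h.py <<'E'
import numpy as np, cv2
from scipy.spatial.transform import Rotation as R
from scipy.optimize import least_squares
from station import *
def ray(c,rot,eye,uv,z):
    d=rot.apply([(uv[0]-c['cx'])/c['fx'],(uv[1]-c['cy'])/c['fy'],1]); return eye+d*(z-eye[2])/d[2]
def dots(img,lo=0,amin=15,x0=0):
    g=cv2.cvtColor(img,cv2.COLOR_RGB2GRAY)
    return g
def arc(c,yaw): # dots in world
    a=yaw+np.radians([-64.5,-21.5,21.5,64.5]); return np.c_[c[0]+.09*np.cos(a),c[1]+.09*np.sin(a)]
def fit(P):
    r=least_squares(lambda p:(arc(p[:2],p[2])-P).ravel(),[P[:,0].mean()-.05,P[:,1].mean(),0.3])
    return r.x,r.fun.reshape(-1,2)*1e3
E
python3 - <<'E'
from h import *
im=cv2.imread("pics/top0.png",0); c=camera_info("top")
m=(im<75).astype(np.uint8); m[:, :180]=0;m[:,340:]=0;m[:235]=0;m[340:]=0
cs,h=cv2.findContours(m,cv2.RETR_CCOMP,cv2.CHAIN_APPROX_NONE)
for k,q in enumerate(cs):
    if len(q)>8: print(len(q),h[0][k][3],cv2.contourArea(q),cv2.minEnclosingCircle(q))
P=[]
for u,v in((296,310),(283,279),(253,264),(222,274)):
    w=im[v-9:v+10,u-9:u+10].astype(float); w=np.where(w>120,1,0)*(np.hypot(*np.mgrid[-9:10,-9:10])<8)
    yy,xx=np.mgrid[v-9:v+10,u-9:u+10]; uv=((xx*w).sum()/w.sum(),(yy*w).sum()/w.sum())
    P.append(ray(c,R.from_quat(c['rotation']),c['eye'],uv,.043)[:2]); print(uv,w.sum(),P[-1])
p,r=fit(np.array(P));print(p,r);print(arc(p[:2],p[2]))
E
```

```text
(np.float64(295.06060606060606), np.float64(309.57575757575756)) 33 [0.47710915 0.12047926]
(np.float64(282.85714285714283), np.float64(278.625)) 56 [0.53878757 0.14350796]
(np.float64(253.10714285714286), np.float64(264.4404761904762)) 84 [0.56817029 0.20212674]
(np.float64(221.425), np.float64(274.4583333333333)) 120 [0.54960565 0.26538095]
[ 0.47865381  0.2102858  -0.46408419] [[-0.16751515 -0.1771694 ]
 [-0.01721795 -0.19977538]
 [ 0.12859335  0.1741175 ]
 [ 0.05613975  0.20282727]]
[[0.47694164 0.12030209]
 [0.53877035 0.14330818]
 [0.56829889 0.20230086]
 [0.54966179 0.26558378]]
```

Request:
arm_command(rows="20 50 0 0 0 0 0;45 100 0 0 0 0 0;70 155 0 0 0 0 0;95 210 0 0 0 0 0;120 265 0 0 0 0 0;145 320 0 0 0 0 0;165 375 0 0 0 0 0;185 430 0 0 0 0 0;205 490 0 0 0 0 0;220 550 0 0 0 0 0;235 600 0 0 0 0 0;245 650 0 0 0 0 0", force=20)

```text
t: 1.6
tool_pos: [0.4693, 0.0683, 0.2105]
ee_rot: [0.983, 0.182, -0.0, -0.0]
wrist_force: [1.4, -0.5, -0.4]
finger_gap: 0.004
grasp_force: 0.0
```

Request:
arm_command(rows="4 27 0 0 0 0 0;8 53 -30 0 0 0 0;8 53 -60 0 0 0 0;8 53 -90 0 0 0 0;8 53 -120 0 0 0 0;8 53 -130 0 0 0 0;8 53 -130 0 0 0 0;8 53 -130 0 0 0 0")

```text
t: 2.6
tool_pos: [0.4777, 0.1197, 0.0816]
ee_rot: [0.983, 0.182, 0.001, 0.0]
wrist_force: [-0.1, 0.4, -0.1]
finger_gap: -0.002
grasp_force: 0.0
```

Run:
```python
from h import *
s=get_state();print(s['tool_pos'],s['ee_rot'],s['wrist_force'])
w=get_image("wrist");cv2.imwrite("pics/w1.png",w[:,:,::-1])
i=get_image("side");cv2.imwrite("pics/s1.png",i[:,:,::-1])
c=camera_info("wrist");H=c['hand_eye'];Rt=R.from_quat(s['ee_rot'])
cr=Rt*R.from_matrix(H[:3,:3]);eye=s['tool_pos']+Rt.apply(H[:3,3])
for P in [[0.4769,0.1203],[0.5388,0.1433],[0.5683,0.2023],[0.5497,0.2656]]:
    q=cr.inv().apply(np.array(P+[.0435])-eye);print("w",c['cx']+c['fx']*q[0]/q[2],c['cy']+c['fy']*q[1]/q[2])
```

```text
[0.47770253 0.11974846 0.08155957] [9.83228512e-01 1.82376723e-01 6.50331490e-04 3.71286194e-06] [-0.09864052  0.36638689 -0.11629316]
w 320.15596779563737 260.8401302920017
w 321.24223919089656 147.8700944062466
w 235.12623190956313 50.462329116275754
w 106.23611706629467 38.943200813583104
```

View pics/w1.png

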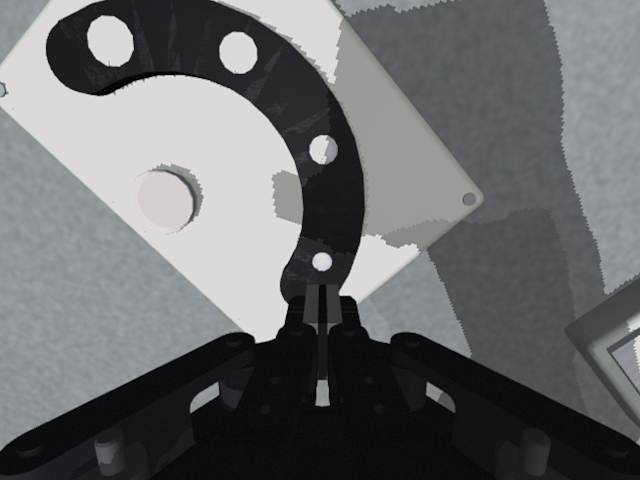

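View pics/s1.png

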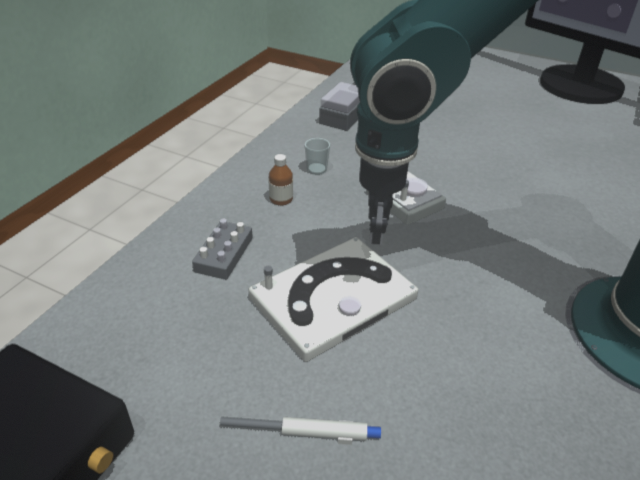

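The wrist view has the dots at (322,261), (323,149), (238,52) and (110,41), within about 3 px (1–2 mm) of prediction. The side view shows the shut fingers above dot1 with everything undisturbed. Now I'll descend.

Request:
arm_command(rows="-1 0 -20 0 0 0 0;-1 0 -34 0 0 0 0;-1 0 -36 0 0 0 0;-1 0 -37 0 0 0 0;-1 0 -38 0 0 0 0;-1 0 -39 0 0 0 0;-1 0 -40 0 0 0 0;-1 0 -41 0 0 0 0;-1 0 -41 0 0 0 0;-1 0 -41 0 0 0 0")

```text
t: 3.95
tool_pos: [0.4761, 0.1196, 0.0396]
ee_rot: [0.983, 0.182, -0.0, -0.0]
wrist_force: [-0.6, 0.2, -0.1]
finger_gap: 0.004
grasp_force: 0.0
```

Request:
arm_command(rows="0 0 -1 0 0 0 0;0 0 -1 0 0 0 0;0 0 -1 0 0 0 0")

```text
t: 4.32
tool_pos: [0.4761, 0.1196, 0.0385]
ee_rot: [0.983, 0.182, -0.0, -0.0]
wrist_force: [-0.5, 0.3, 0.3]
finger_gap: -0.003
grasp_force: 0.0
```

Run:
```python
from h import *
for k in range(3): 
    w=get_image("wrist"); s=get_state(); print(s['tool_pos'],s['wrist_force'])
i=get_image("side")
cv2.imwrite("pics/c2.png",np.hstack([w[200:400,220:420],cv2.resize(i[190:290,330:430],(200,200),interpolation=2)])[:,:,::-1].repeat(2,0).repeat(2,1)[:400,:800])
```

```text
[0.47615468 0.11957717 0.038573  ] [ 0.37341903  0.94597116 -0.95771254]
[0.47614706 0.11959413 0.03856778] [-1.01655959 -1.40908787  0.54261423]
[0.47612232 0.11964234 0.03855805] [ 0.35646353 -0.46522245 -1.94148281]
```

View pics/c2.png

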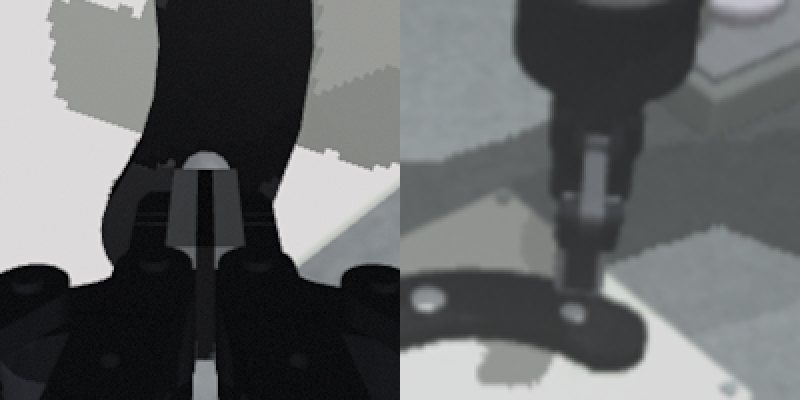

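Run:
```python
from h import *
c=camera_info("wrist");H=np.linalg.inv(c['hand_eye'])
for P in ([0,0,0],[.011,0,0],[-.011,0,0],[0,0,.005],[.011,0,-.005],[0,0,-.019]):
    q=H[:3,:3]@P+H[:3,3];print("wrist",P,c['cx']+c['fx']*q[0]/q[2],c['cy']+c['fy']*q[1]/q[2])
c=camera_info("side");r=R.from_quat(c['rotation']).inv()
for P in ([.4761,.1196,.0385],[.4769,.1203,.0435],[.4761,.1196,.0485],[.4769,.1203,.0405]):
    q=r.apply(np.array(P)-c['eye']);print("side",P,c['cx']+c['fx']*q[0]/q[2],c['cy']+c['fy']*q[1]/q[2])
```

```text
wrist [0, 0, 0] 321.422716597359 284.1492040205093
wrist [0.011, 0, 0] 321.4012480073613 263.3391101768453
wrist [-0.011, 0, 0] 321.44347276339624 304.268725755146
wrist [0, 0, 0.005] 321.43431072833164 280.40177932181183
wrist [0.011, 0, -0.005] 321.38816999266163 266.77127040616756
wrist [0, 0, -0.019] 321.37219685775733 300.47806216444854
side [0.4761, 0.1196, 0.0385] 373.0083655649911 269.07464642190007
side [0.4769, 0.1203, 0.0435] 372.6723880198 267.1450965315886
side [0.4761, 0.1196, 0.0485] 373.45256744178374 265.0241936914581
side [0.4769, 0.1203, 0.0405] 372.54036679970443 268.3580781813238
```

The view shows the fingertip edge still some millimetres above dot1, and the force agrees (about 0 N). I'll keep descending slowly on force.

Request:
arm_command(rows="0 0 -1 0 0 0 0;0 0 -2 0 0 0 0;0 0 -3 0 0 0 0;0 0 -3 0 0 0 0;0 0 -3 0 0 0 0")

```text
t: 5.15
tool_pos: [0.4762, 0.1196, 0.0356]
ee_rot: [0.983, 0.182, -0.0, -0.0]
wrist_force: [-0.6, 0.2, 0.1]
finger_gap: 0.005
grasp_force: 0.0
```

```bash
cat > f.py <<'E'
from h import *
F=[];
for k in range(8):
    get_image("top"); s=get_state(); F.append(s['wrist_force'])
print(s['t'],s['tool_pos'],np.mean(F,0),np.std(F,0))
E
python3 f.py
```

```text
5.55 [0.47615535 0.11958994 0.035567  ] [ 0.03676922 -0.15472765 -0.13459267] [0.34122959 0.36449119 0.40264864]
```

Request:
arm_command(rows="0 0 -1 0 0 0 0;0 0 -2 0 0 0 0;0 0 -3 0 0 0 0;0 0 -3 0 0 0 0")

```text
t: 6.05
tool_pos: [0.4761, 0.1196, 0.0324]
ee_rot: [0.983, 0.182, -0.0, -0.0]
wrist_force: [0.5, -0.2, -0.8]
finger_gap: 0.005
grasp_force: 0.0
```

```bash
python3 f.py
python3 - <<'E'
from h import *
w=get_image("wrist");i=get_image("side")
cv2.imwrite("pics/c3.png",np.hstack([w[200:400,220:420],cv2.resize(i[190:290,330:430],(200,200),interpolation=2)])[:,:,::-1].repeat(2,0).repeat(2,1))
E
```

```text
6.45 [0.47613788 0.11960402 0.03258002] [-0.08472026 -0.17770179 -0.21026445] [0.49336208 0.37735926 0.52760779]
```

View pics/c3.png

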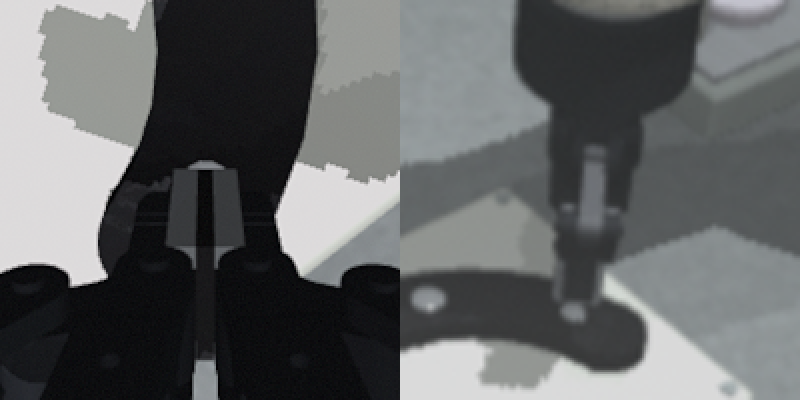

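The fingertip has come closer but does not yet touch (tip edge at crop row 303, dot1 at 313).

Request:
arm_command(rows="0 0 -1 0 0 0 0;0 0 -2 0 0 0 0;0 0 -3 0 0 0 0;0 0 -3 0 0 0 0")

```text
t: 7.05
tool_pos: [0.476, 0.1196, 0.0294]
ee_rot: [0.983, 0.182, -0.0, -0.0]
wrist_force: [0.3, 0.4, 0.8]
finger_gap: 0.001
grasp_force: 0.0
```

```bash
python3 f.py
```

```text
7.45 [0.4761664  0.11961122 0.02958549] [ 0.11840073  0.04325866 -0.03134932] [0.35858321 0.6878285  0.43025137]
```

Request:
arm_command(rows="0 0 -1 0 0 0 0;0 0 -2 0 0 0 0;0 0 -2 0 0 0 0")

```text
t: 7.82
tool_pos: [0.4761, 0.1196, 0.0275]
ee_rot: [0.983, 0.182, -0.0, -0.0]
wrist_force: [0.3, -0.5, -0.1]
finger_gap: 0.002
grasp_force: 0.0
```

```bash
python3 f.py
```

```text
8.225 [0.47613641 0.11957247 0.02756524] [-0.19710347 -0.13278513 -0.02876457] [0.36367789 0.60103281 0.65935962]
```

Run:
```python
from h import *
w=get_image("wrist");i=get_image("side")
cv2.imwrite("pics/c4.png",np.hstack([w[200:400,220:420],cv2.resize(i[230:280,345:395],(200,200),interpolation=2)])[:,:,::-1].repeat(2,0).repeat(2,1))
```

```text
(no output)
```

View pics/c4.png

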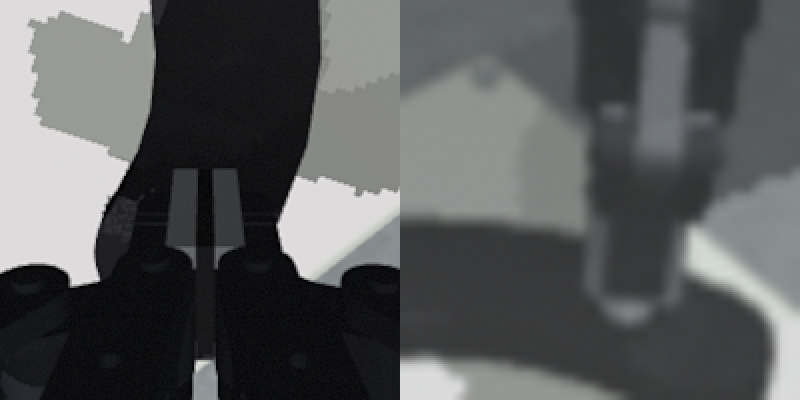

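The side crop shows the tip practically at the dot, with the dot's front rim still visible at (628,312).

Request:
arm_command(rows="0 0 -1 0 0 0 0;0 0 -2 0 0 0 0;0 0 -2 0 0 0 0")

```text
t: 8.7
tool_pos: [0.4761, 0.1196, 0.0254]
ee_rot: [0.983, 0.182, -0.0, -0.0]
wrist_force: [0.6, 0.5, -0.0]
finger_gap: -0.001
grasp_force: 0.0
```

```bash
python3 f.py
```

```text
9.1 [0.47615915 0.11959076 0.0255834 ] [ 0.21421273 -0.21094693  0.2303805 ] [0.34064636 0.46639121 0.16956842]
```

Request:
arm_command(rows="0 0 -1 0 0 0 0;0 0 -2 0 0 0 0;0 0 -2 0 0 0 0")

```text
t: 9.48
tool_pos: [0.4761, 0.1196, 0.0234]
ee_rot: [0.983, 0.182, -0.0, -0.0]
wrist_force: [0.5, -0.2, 0.3]
finger_gap: -0.001
grasp_force: 0.0
```

```bash
python3 f.py
```

```text
9.875 [0.47616422 0.11959169 0.02359286] [-0.1637138  -0.11476202 -0.14419562] [0.5139565  0.64724983 0.3970288 ]
```

Run:
```python
from h import *
i=get_image("side");a=cv2.imread("pics/side0.png",0);b=cv2.cvtColor(i,cv2.COLOR_RGB2GRAY)
def cen(g,u,v):
    w=g[v-8:v+9,u-10:u+11]>130; yy,xx=np.nonzero(w); return round(xx.mean()+u-10,2),round(yy.mean()+v-8,2),len(xx)
for u,v in((337,265),(307,280),(299,306)): print(cen(a,u,v),cen(b,u,v))
cv2.imwrite("pics/c5.png",cv2.resize(i[225:285,335:415],(800,600),interpolation=2)[:,:,::-1])
```

```text
(np.float64(335.19), np.float64(261.72), 68) (np.float64(334.6), np.float64(262.14), 35)
(np.float64(306.32), np.float64(278.39), 92) (np.float64(306.12), np.float64(278.3), 96)
(np.float64(299.17), np.float64(305.63), 118) (np.float64(299.21), np.float64(305.57), 121)
```

View pics/c5.png

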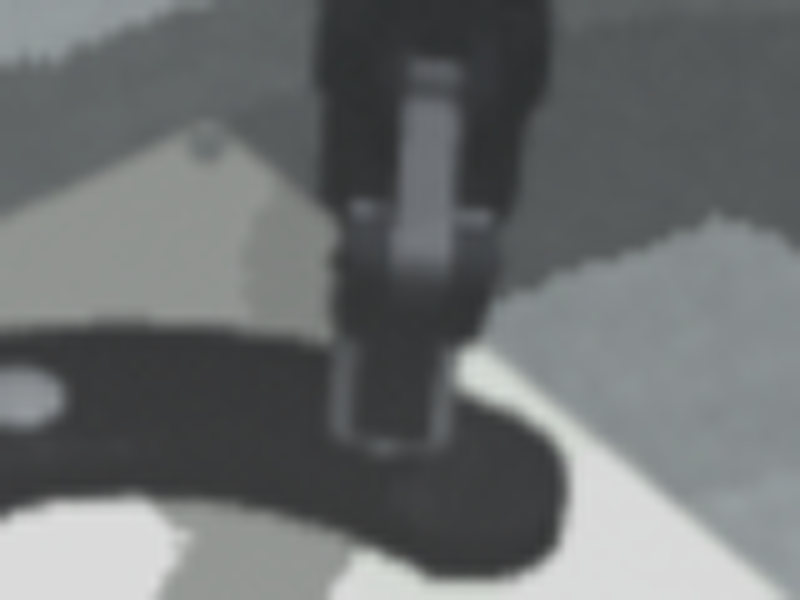

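The band hasn't sunk: dots 3 and 4 are unmoved. The tip's near edge at row 270 now covers dot1, so contact is near. I'll continue.

Request:
arm_command(rows="0 0 -1 0 0 0 0;0 0 -2 0 0 0 0;0 0 -2 0 0 0 0")

```text
t: 10.3
tool_pos: [0.4762, 0.1196, 0.0216]
ee_rot: [0.983, 0.182, 0.0, -0.0]
wrist_force: [-0.3, -0.1, 2.9]
finger_gap: -0.0
grasp_force: 1.3
```

```bash
python3 f.py
```

```text
10.7 [0.47617844 0.11958939 0.02158736] [-0.04000996 -0.27540588  2.45545832] [0.53264395 0.36415016 0.46784066]
```

Contact with dot1 at TCP z ≈ 0.0217 (2.5 N). I'll press 3 mm deeper and compute the arc waypoints.

Request:
arm_command(rows="0 0 -1 0 0 0 0;0 0 -2 0 0 0 0;0 0 -3 0 0 0 0;0 0 -3 0 0 0 0")

```text
t: 11.2
tool_pos: [0.4762, 0.1196, 0.0185]
ee_rot: [0.983, 0.182, 0.0, -0.0]
wrist_force: [-0.1, -0.1, 5.2]
finger_gap: -0.001
grasp_force: 2.5
```

```bash
python3 f.py
python3 - <<'E'
from h import *
c=np.array([.47865,.21029]);s=get_state()['tool_pos'][:2]
a0=-0.46408+np.radians(-64.5)
prev=s
for k in range(3):
    a=a0+np.radians(43*k+43*np.arange(1,13)/12)
    P=c+.09*np.c_[np.cos(a),np.sin(a)]
    print(np.round((P-prev)*1e3,1).tolist()); prev=P[-1]
E
```

```text
11.6 [0.47617585 0.11961187 0.01859011] [0.34243023 0.2019505  4.97076044] [0.52775968 0.6806886  0.52881524]
[[6.4, 0.8], [12.0, 1.2], [17.6, 2.0], [23.1, 3.1], [28.5, 4.5], [33.9, 6.3], [39.1, 8.5], [44.1, 10.9], [49.0, 13.7], [53.8, 16.7], [58.3, 20.1], [62.6, 23.7]]
[[4.1, 3.9], [7.9, 8.0], [11.4, 12.4], [14.7, 17.0], [17.7, 21.7], [20.4, 26.7], [22.7, 31.8], [24.8, 37.0], [26.5, 42.4], [27.8, 47.9], [28.9, 53.4], [29.5, 59.0]]
[[0.3, 5.6], [0.3, 11.2], [-0.1, 16.9], [-0.8, 22.4], [-1.9, 28.0], [-3.3, 33.4], [-5.1, 38.8], [-7.2, 44.0], [-9.6, 49.1], [-12.3, 54.0], [-15.3, 58.7], [-18.6, 63.3]]
```

Request:
arm_command(rows="6.4 0.8 0 0 0 0 0;12 1.2 0 0 0 0 0;17.6 2 0 0 0 0 0;23.1 3.1 0 0 0 0 0;28.5 4.5 0 0 0 0 0;33.9 6.3 0 0 0 0 0;39.1 8.5 0 0 0 0 0;44.1 10.9 0 0 0 0 0;49 13.7 0 0 0 0 0;53.8 16.7 0 0 0 0 0;58.3 20.1 0 0 0 0 0;62.6 23.7 0 0 0 0 0")

```text
t: 13.1
tool_pos: [0.5391, 0.1435, 0.0186]
ee_rot: [0.983, 0.182, 0.0, -0.0]
wrist_force: [-2.7, -2.1, 5.1]
finger_gap: 0.0
grasp_force: 2.5
```

```bash
python3 f.py
```

```text
13.5 [0.53914641 0.1436112  0.01883493] [1.53547268 1.05752963 4.90193052] [1.46664358 1.39714588 0.46293879]
```

On dot2 with 4.9 N. Next, on to dot3.

Request:
arm_command(rows="4 3.8 0 0 0 0 0;7.8 7.9 0 0 0 0 0;11.3 12.3 0 0 0 0 0;14.5 16.9 0 0 0 0 0;17.5 21.6 0 0 0 0 0;20.2 26.6 0 0 0 0 0;22.5 31.7 0 0 0 0 0;24.5 36.9 0 0 0 0 0;26.2 42.3 0 0 0 0 0;27.5 47.8 0 0 0 0 0;28.6 53.3 0 0 0 0 0;29.2 58.9 0 0 0 0 0")

```text
t: 15.0
tool_pos: [0.5681, 0.2026, 0.0186]
ee_rot: [0.983, 0.182, 0.0, -0.0]
wrist_force: [0.3, -3.6, 4.4]
finger_gap: 0.002
grasp_force: 2.5
```

```bash
python3 f.py
```

```text
15.4 [0.5679715  0.20269944 0.01869131] [0.53873649 1.9869056  5.27914839] [0.41383123 1.92365437 0.31690652]
```

Request:
arm_command(rows="0.4 5.5 0 0 0 0 0;0.4 11.1 0 0 0 0 0;0.1 16.7 0 0 0 0 0;-0.6 22.2 0 0 0 0 0;-1.7 27.8 0 0 0 0 0;-3.1 33.2 0 0 0 0 0;-4.9 38.6 0 0 0 0 0;-7 43.8 0 0 0 0 0;-9.4 48.8 0 0 0 0 0;-12.1 53.7 0 0 0 0 0;-15.1 58.4 0 0 0 0 0;-18.4 63 0 0 0 0 0")

```text
t: 16.9
tool_pos: [0.5494, 0.2656, 0.0187]
ee_rot: [0.983, 0.182, 0.0, -0.0]
wrist_force: [1.8, -3.0, 4.7]
finger_gap: 0.002
grasp_force: 2.5
```

```bash
python3 f.py
python3 - <<'E'
from h import *
w=get_image("wrist");i=get_image("side")
cv2.imwrite("pics/c6.png",np.hstack([w[100:480,140:520],i[140:520,130:500]] if 0 else [cv2.resize(w,(400,300)),i[170:470,150:550]])[:,:,::-1])
E
```

```text
17.3 [0.54905472 0.26597431 0.01856927] [-1.20722989  1.96543046  4.94645622] [0.9515983  1.53932188 0.48509854]
```

View pics/c6.png

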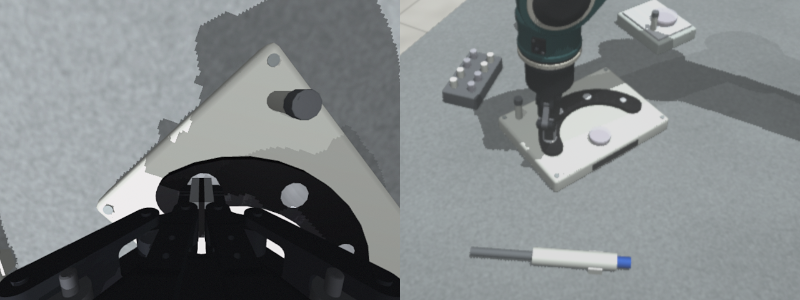

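The fingertips rest on dot4, at (203,180) in the left half, with about 5 N. The dish, vials, rack and pipette are unmoved, so I'm handing in.

```bash
python3 -c "
from station import *
print(finish_job())"
```

```text
the job is handed in; nothing more can be done
None
```

I stroked the band from dot1 to dot4 in order with the fingers shut and handed the job in with the fingertips resting on dot4 at about 5 N; I saw no loose thing shift in the last pictures, but the hand-in gave no verdict.

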